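# Unlock the line dispenser for a spool change

### The arm

A 7-joint arm with a two-finger parallel gripper is mounted at the origin on a cart in front of the work surface, level with it; the furniture and walls round the work are solid. World frame = base frame: x ahead of the robot, y to its left, z up, the work surface at z = 0. Lengths are in mm, angles in rad, forces in N, time in s.
With the tool pointing down it reaches from about 425 to 825 mm from the base axis. Payload 3.6 kg.
Tool frame: the origin (TCP) lies at the very end of the fingers, on their centre line; the grasp point (between the pads) lies 19 mm behind it (grip_point_offset is the z of the grasp point in the tool frame, in mm); z points along the fingers, y is the line along which they close (so a half turn about z gives the same grasp; the last joint's range is limited). The gripper opens to 85 mm and grips with 20 to 120 N. Pads are 22 mm wide; open, the fingers measure 114 mm over their backs; the gripper's body (76 mm by 85 mm) begins 54 mm behind the grasp point. The pads swing forward as they close: fully open they stand 13 mm farther back than shut.
Start: joints at [1.181, 0.615, -0.013, 1.423, 0.008, 1.103, -0.04], TCP at [231.298, -607.424, 231.297] pointing down, gripper open.
Joint ranges: [-3.12, 3.12], [-0.3, 2.06], [-1.34, 1.32], [0.26, 2.42], [-1.36, 4.5], [0.01, 1.98], [-2.84, 2.84]. Speed limits (rad/s): [2.79, 2.79, 3.14, 3.14, 3.14, 3.14, 3.14].

### API

Orientations are given as a unit quaternion [x, y, z, w].
In Python, from rig import * gives the robot as it stands. The module is installed in compiled form; this text tells all that it offers.
- The arm moves only by the tool arm_command, never from a script. Its argument "plan" is a list of rows, each a list of 7 numbers: the shift along the tool's x, y, z in m, then the turn, a rotation vector about the tool's x, y, z in degrees, then the finger opening in m, from 0 to 0.0854. A call has 1 to 5 rows; each row shifts and turns the commanded pose from where the row before left it, along the tool's axes as they then stand; what a row does not reach is not made up. A row lasts 1/8 s, in which the tool goes at most 62.5 mm and 10.7 degrees, less where a joint would pass 70% of its speed; a pose out of reach is approached as far as the arm can. A call is refused whole if a number of a shift passes 0.0625 or a number of a turn 10.7, either way. A call with a gripper value outside its range is refused whole. The fingers move at their own pace and stop on an object; "force" is the grip in N (left out, the last holds). Time passes only in rows, so rows that do not move let the fingers close. It gives the time, the measured TCP pose, the force, the opening and the grip force at its end, in the units of the state.
- sense(): the state, without advancing time (a new reading comes with each control period).
- get_image(name): name is "scene" or "side" or "wrist"; returns the picture (400x640x3 uint8, red, green, blue); there is no depth.
- camera_params(name): a dict with "mtx" (3x3 intrinsics, pixels), "k1" (the pictures are not rectified: a ray, as slopes to the right and down, at radius r is drawn at 1 + k1 r^2 times it, then the intrinsics apply), "R" (3x3) and "t" (3): a world point X has camera coordinates R X + t. Camera axes: x right, y down, z forward; pixel columns grow to the right and rows downward; lengths in mm; the calibration is good to about 2 mm. A picture is of the moment at which its call begins: read the wrist's pose just before it. camera_params takes no time and is no camera call; for the wrist camera it gives the pose at the moment of the call.
- close_job(): hands the job in; it is judged then, once.
Trained networks look in the newest picture that a camera, given by its name, has taken for a name from the list of things; names that differ only in an ending like _2 or _b are one class to them, and where a whole thing is asked for, a point or a joint stands for the part that bears it (a point fixed in the world has none). Each returns a list of dicts, best first, with "score" (0 to 1); they miss things now and then, are a little off and sometimes report something else, mostly with a low value. They report only what shows in the picture. A call takes as long as a camera call. They do not tell look-alikes from the thing itself.
- boxes_of(camera, query): "point" ([x, y, z] in mm, in world coordinates, good to about 4 mm: the middle of the surface that is visible of it).
- cut_out(camera, query): "pixels" (400x640 bool, what is visible of it).
- landmark_of(camera, query): "point" ([x, y, z] in mm, in world coordinates, good to about 4 mm: a listed point, or the origin of a listed thing).
The state is a dict: "time": time; "joints": joint angles; "joint_velocities": joint speeds; "effort": joint torques, N m; "ee_pos": TCP position; "orientation": TCP orientation; "force": force on the tool from outside, world axes, zero at the start; "torque": the same for the moment, N m; "gripper_width": opening from 0.0 (shut) to 1.0 (fully open); "finger_force": force on a finger pad.
Only numpy, scipy, OpenCV 4.12 (cv2) and the standard library are available. Lean on these libraries where they do the work, as an engineer would, in place of code of your own. Each camera call takes 0.05 s, during which the arm holds its last target. There are 200 camera calls.

### The job

The spool on the line dispenser is to be changed. Draw the spring clip by its eye sideways out of the drilled spindle and lay it flat in the long recess of the wooden tray, then take the keeper cap off the spindle and set it rim down, flat on the bottom, in the tray's round pocket. Touch the dispenser only lightly, its line counter is delicate, and leave the other things on the desk where they are.

Things in the scene. Friction and masses are not known exactly. Their poses are not given: they have to be found in the camera images.
- dispenser: Bench line dispenser fixed to the desk. Origin: on its upright spindle's axis, at desk level; z up, +x from the line counter to the spindle. A 100 mm spool lies round the spindle; in front (-x) the line counter, a grey box 104 mm wide, x = -55 to -175 mm. Spool and counter share one flat top, 38 mm high.
- spindle_hole (a point): Middle of the 8 mm cross hole (along dispenser x, 61 mm high) in the 16 mm steel spindle, whose top is 78 mm high. The clip's second leg bows round the spindle's -y side as a spring: drawn along clip -x it resists with 8 to 18 N over the first 10 to 15 mm, then snaps free. The straight leg leaves the hole after 30 mm, its tip the cap after 52; then the clip drops flat on the counter.
- clip: Spring clip (R-clip) of round 5 mm steel wire, 122 mm long. Origin: centre of its round eye (49 mm inside, 59 outside), mid-wire; +x to the straight leg's tip, z normal to it. Starts about level through the spindle, resting on the cap: eye 70 mm from the spindle axis on its -x side, over the counter, about 18 mm clear below the wire; clip x along dispenser x. It reaches 29.5 mm behind the origin and 92.5 ahead.
- clip_tip (a point): Tip of the clip's straight leg, 90 mm from the eye's centre along clip +x.
- clip_neck (a point): Point midway between the clip's two legs, 43 mm from the eye's centre towards the tip; the legs run side by side here, 15 mm over both across the clip's y, within 10 mm either way: a good place to pinch.
- cap: Black keeper cap, an inverted cup 60 mm in diameter with a ribbed wall and a 20 mm bore, loose on the spool round the spindle, hollow rim down. Its top is 20 mm above the rim, with two shoulders 28 mm high that flank the slot in which the clip lies. Origin: centre of its rim plane (38 mm above the desk at the start); z up through its closed top. It lifts straight off once the clip is out.
- tray: Wooden parts tray with grey felt in its two recesses, fixed to the desk, 170 mm in x, 190 mm in y, 13 mm high, recess bottoms 6 mm above the desk, land between them 12 mm. Origin: middle of its back (+x) edge, at desk level; it extends to -x.
- tray_recess (a point): Centre of the bottom of the tray's rectangular recess for the clip, 150 mm along tray x, 84 mm along tray y, 6 mm deep. Axes as the tray's.
- tray_pocket (a point): Centre of the bottom of the tray's round pocket for the cap, 68 mm in diameter, 6 mm deep. Axes as the tray's.
- kraft_tape: Bystander: brown packing-tape roll, 107 mm across, 50 high. Origin: centre of its underside.
- pliers: Bystander: red-handled long-nose pliers, 183 mm long, lying flat. Origin: centre of its underside.
- marker_pen: Bystander: white and black marker pen, 135 mm long. Origin: centre of its underside.
- hook_box: Bystander: slim flat carton, 66 x 46 x 11 mm. Origin: centre of its underside.
- masking_roll: Bystander: cream masking-tape roll, 108 mm across, 20 high. Origin: centre of its underside.
- float_red: Bystander: red and white fishing float, 84 mm long. Origin: centre of its underside.
Things that resemble listed ones, but are neither listed nor needed, are in the scene too. What is shaped like the cap but pink or purple is not meant.

How it is judged:
By the outcome, as a careful person would: the job done as asked, in the order asked, and still so for the second after the job is handed in, with the robot touching nothing.
It also fails if it takes over 72 s, if anything falls off the work surface, if the arm or the gripper's body presses on something with over 40 N, if the wrist force passes 120 N, or if a joint passes its speed limit or range.

## Working session

There is one attempt and no reset: what is moved stays moved. The work goes in short steps, Python scripts to look and compute and a tool call to move; the robot and the scene stay as the last step left them, time stands still between calls to the robot, and variables do not carry over. Pictures are saved under pics/ and viewed, at most 10 in all, crops included, and the job is handed in when it is done.

Besides the shell and the picture viewer there is one more tool, called after "Emit:" as a command line: name --pt "numbers of a row" for each row, then --argument value for the rest. arm_command: Moves the arm, as the interface text tells. Its arguments: {"type":"object","properties":{"plan":{"type":"array","items":{"type":"array","items":{"type":"number"}}},"force":{"type":"number"}},"required":["plan"]}

```bash
mkdir -p pics; cat > h.py <<'E'
from rig import *
import numpy as np, cv2
from scipy.spatial.transform import Rotation as Ro
def save(cam,n):
    im=get_image(cam); cv2.imwrite(f'pics/{n}.png',im[:,:,::-1]); return im
def st():
    s=sense(); R=Ro.from_quat(s['orientation']).as_matrix()
    print('t',round(s['time'],2),'p',np.round(s['ee_pos'],1),'x',R[:,0].round(3),'y',R[:,1].round(3),'z',R[:,2].round(3),'F',np.round(s['force'],1),'w',round(s['gripper_width'],3),'ff',s['finger_force'])
    return s,R
def proj(cam,X,P=None):
    P=P or camera_params(cam); c=np.array(P['R'])@np.array(X,float)+np.array(P['t']).ravel()
    u=c[:2]/c[2]; u=u*(1+P['k1']*(u@u)); m=np.array(P['mtx']); return m[0,0]*u[0]+m[0,2],m[1,1]*u[1]+m[1,2]
def unproj(cam,px,z,P=None):
    P=P or camera_params(cam); m=np.array(P['mtx'])
    d=np.array([(px[0]-m[0,2])/m[0,0],(px[1]-m[1,2])/m[1,1]]); u=d.copy()
    for _ in range(20): u=d/(1+P['k1']*(u@u))
    R=np.array(P['R']); t=np.array(P['t']).ravel(); C=-R.T@t; r=R.T@np.array([u[0],u[1],1]); return C+r*(z-C[2])/r[2]
E
python3 - <<'E'
from h import *
st()
a=save('scene','a'); b=save('side','b')
for c in ('scene','side'):
    for q in ('dispenser','spindle_hole','clip','clip_tip','clip_neck','cap','tray','tray_recess','tray_pocket'):
        print(c,q,[(np.round(d['point']).tolist(),round(d['score'],2)) for d in landmark_of(c,q)[:3]])
E
```

```text
t 0.0 p [ 231.  -606.7  230.1] x [ 0.935  0.356 -0.   ] y [ 0.356 -0.935 -0.003] z [-0.001  0.002 -1.   ] F [ 0.  -0.1 -0. ] w 0.998 ff 0.0
scene dispenser [([646.0, 120.0, -2.0], 0.9)]
scene spindle_hole [([638.0, 119.0, 61.0], 0.58)]
scene clip [([574.0, 114.0, 56.0], 0.39), ([649.0, -160.0, 0.0], 0.35)]
scene clip_tip []
scene clip_neck [([612.0, 113.0, 61.0], 0.55)]
scene cap [([746.0, -56.0, -1.0], 0.65), ([640.0, 117.0, 35.0], 0.39)]
scene tray [([645.0, -164.0, 1.0], 0.71)]
scene tray_recess [([552.0, -135.0, 10.0], 0.71)]
scene tray_pocket [([574.0, -229.0, 5.0], 0.96)]
side dispenser [([642.0, 122.0, 2.0], 0.82), ([375.0, -130.0, 0.0], 0.72), ([621.0, 113.0, 61.0], 0.62)]
side spindle_hole [([569.0, -221.0, 7.0], 0.64), ([641.0, 119.0, 60.0], 0.56)]
side clip [([570.0, 118.0, 57.0], 0.68)]
side clip_tip [([666.0, 120.0, 64.0], 0.61)]
side clip_neck [([620.0, 113.0, 59.0], 0.66)]
side cap [([640.0, 122.0, 37.0], 0.98), ([750.0, -59.0, -3.0], 0.87), ([494.0, 267.0, 2.0], 0.58)]
side tray [([644.0, -158.0, 2.0], 0.83)]
side tray_recess [([554.0, -138.0, 7.0], 0.62)]
side tray_pocket [([570.0, -220.0, 4.0], 0.79)]
```

View pics/a.png

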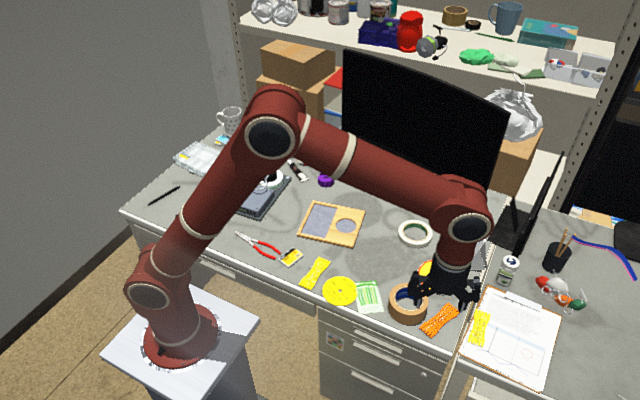

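View pics/b.png

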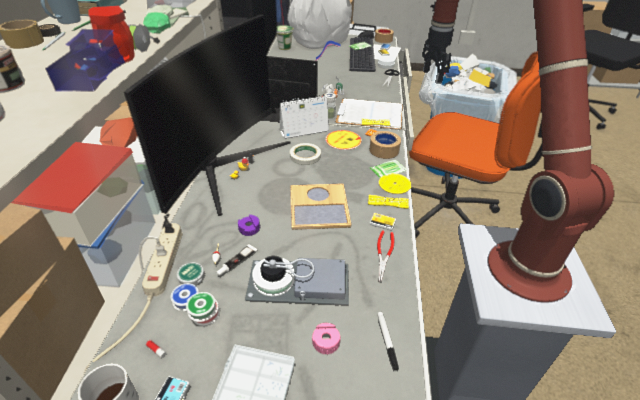

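Scene picture: the arm hides most of the dispenser, and the tray is at about (332,224). Side picture: the spindle is at about (273,272), with the clip eye at (300,269) over the counter. The tray pocket is at (318,193), the recess at (320,213), and the purple and pink decoys are at (249,225) and (326,338). I'll write a row planner and move over the tray to look closer.

```bash
cat >> h.py <<'E'
def rows(p,yaw,n,turnn=None):
    "rows from the present pose to TCP p, tool pointing down, tool-x yaw (deg); straight in the world, n rows"
    s=sense(); R=Ro.from_quat(s['orientation']); y=np.radians(yaw)
    T=Ro.from_matrix(np.array([[np.cos(y),np.sin(y),0],[np.sin(y),-np.cos(y),0],[0,0,-1]]).astype(float))
    w=(R.inv()*T).as_rotvec(degrees=True); k=turnn or n; d=(np.array(p)-s['ee_pos'])/1000/n
    for i in range(n):
        sh=R.inv().apply(d); tw=w/k if i<k else w*0
        print(np.round(sh,4).tolist(),np.round(tw,1).tolist()); R=R*Ro.from_rotvec(tw,degrees=True)
E
python3 -c "
from h import *
rows([500,-150,330],101,10)"
```

```text
[0.0414, -0.0332, -0.0099] [0.0, -0.0, -8.0]
[0.0456, -0.0271, -0.0099] [0.0, -0.0, -8.0]
[0.0489, -0.0205, -0.0099] [0.0, -0.0, -8.0]
[0.0513, -0.0134, -0.0099] [0.0, -0.0, -8.0]
[0.0527, -0.0062, -0.0099] [0.0, -0.0, -8.0]
[0.053, 0.0013, -0.0099] [0.0, -0.0, -8.0]
[0.0523, 0.0086, -0.0099] [0.0, -0.0, -8.0]
[0.0506, 0.0159, -0.0099] [0.0, -0.0, -8.0]
[0.0479, 0.0228, -0.0099] [0.0, -0.0, -8.0]
[0.0443, 0.0292, -0.0099] [0.0, -0.0, -8.0]
```

Emit:
arm_command --pt "0.041 -0.033 -0.01 0 0 -8 0.085" --pt "0.046 -0.027 -0.01 0 0 -8 0.085" --pt "0.049 -0.02 -0.01 0 0 -8 0.085" --pt "0.051 -0.013 -0.01 0 0 -8 0.085" --pt "0.053 -0.006 -0.01 0 0 -8 0.085"

```text
time: 1.62
ee_pos: [367.4, -378.3, 282.0]
orientation: [0.861, 0.508, 0.0, 0.0]
force: [0.8, 0.6, 0.1]
gripper_width: 0.996
finger_force: 0.0
```

Emit:
arm_command --pt "0.053 0.001 -0.01 0 0 -8 0.085" --pt "0.052 0.009 -0.01 0 0 -8 0.085" --pt "0.051 0.016 -0.01 0 0 -8 0.085" --pt "0.048 0.023 -0.01 0 0 -8 0.085" --pt "0.044 0.029 -0.01 0 0 -8 0.085"

```text
time: 2.25
ee_pos: [502.3, -150.1, 332.0]
orientation: [0.635, 0.772, 0.0, 0.0]
force: [0.3, -0.7, 0.1]
gripper_width: 0.996
finger_force: 0.0
```

```bash
python3 - <<'E'
from h import *
st()
P=camera_params('wrist'); R=np.array(P['R']); print('cam',-R.T@np.array(P['t']).ravel(),R[2])
save('wrist','c')
for q in ('tray','tray_recess','tray_pocket'):
    print(q,[(np.round(d['point'],1).tolist(),round(d['score'],2),np.round(proj('wrist',d['point'],P))) for d in landmark_of('wrist',q)[:3]])
st()
rows([540,115,330],90,5)
E
```

```text
t 2.25 p [ 502.3 -150.1  332. ] x [-0.192  0.981 -0.001] y [0.981 0.192 0.001] z [ 0.001 -0.001 -1.   ] F [ 0.3 -0.7  0.1] w 0.996 ff 0.0
cam [490.32544287 -86.36787686 474.57251902] [ 0.05116521 -0.25533323 -0.96549835]
tray [([642.7, -160.2, -0.9], 0.83, array([418., 179.])), ([801.7, 52.3, -0.1], 0.54, array([583.,  41.]))]
tray_recess [([551.0, -135.1, 5.1], 0.83, array([357., 149.]))]
tray_pocket [([573.5, -228.0, 5.8], 0.97, array([359., 218.]))]
t 2.45 p [ 502.  -150.6  331.5] x [-0.19   0.982 -0.   ] y [0.982 0.19  0.   ] z [ 0. -0. -1.] F [ 0.  -0.4  0.3] w 0.998 ff 0.0
[0.0507, 0.0176, 0.0003] [0.0, 0.0, 2.2]
[0.0513, 0.0156, 0.0003] [0.0, 0.0, 2.2]
[0.0519, 0.0136, 0.0003] [0.0, 0.0, 2.2]
[0.0524, 0.0116, 0.0003] [0.0, 0.0, 2.2]
[0.0528, 0.0096, 0.0003] [0.0, 0.0, 2.2]
```

View pics/c.png

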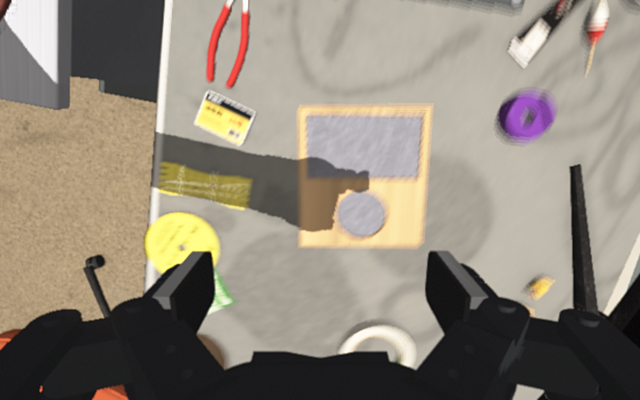

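The wrist picture shows the tray: recess corners near (307,116), (422,115), (420,178) and (305,178), and the pocket centre near (361,215). A shadow lies over part of it.

```bash
python3 - <<'E'
from h import *
c=[unproj('wrist',p,13) for p in [(307,116),(422,115),(420,178),(305,178)]]
for p in c: print(p.round(1))
print('rec',np.mean(c,0).round(1),'pocket',unproj('wrist',(361,215),8).round(1))
print('edge yaw', [np.degrees(np.arctan2(*(b-a)[1::-1])).round(1) for a,b in ((c[0],c[1]),(c[3],c[2]))])
rows([540,155,330],90,6)
E
```

```text
[ 477.9 -106.2   13. ]
[620.8 -77.1  13. ]
[ 639.4 -156.5   13. ]
[ 489.8 -185.5   13. ]
rec [ 557.  -131.3   13. ] pocket [ 574.7 -223.     8. ]
edge yaw [np.float64(11.5), np.float64(10.9)]
[0.0488, 0.0159, 0.0002] [0.0, 0.0, 1.8]
[0.0493, 0.0143, 0.0002] [0.0, 0.0, 1.8]
[0.0497, 0.0128, 0.0002] [0.0, 0.0, 1.8]
[0.0501, 0.0112, 0.0003] [0.0, 0.0, 1.8]
[0.0504, 0.0096, 0.0003] [0.0, 0.0, 1.8]
[0.0507, 0.008, 0.0003] [0.0, 0.0, 1.8]
```

Emit:
arm_command --pt "0.049 0.016 0 0 0 2 0.085" --pt "0.049 0.014 0 0 0 2 0.06" --pt "0.05 0.013 0 0 0 2 0.05" --pt "0.05 0.011 0 0 0 2 0.04" --pt "0.05 0.01 0 0 0 2 0.04"

```text
time: 3.08
ee_pos: [535.9, 101.5, 331.0]
orientation: [0.704, 0.71, -0.001, 0.001]
force: [0.9, -0.6, 0.5]
gripper_width: 0.468
finger_force: 0.0
```

Emit:
arm_command --pt "0.05 0.008 0 0 0 1 0.04" --pt "0 0 0 0 0 0 0.04"

```text
time: 3.32
ee_pos: [542.1, 156.3, 330.9]
orientation: [0.706, 0.708, 0.0, -0.001]
force: [0.3, -0.4, 0.5]
gripper_width: 0.469
finger_force: 0.0
```

```bash
python3 - <<'E'
from h import *
st()
im=get_image('wrist');P=camera_params('wrist')
cv2.imwrite('pics/d.png',im[:,:,::-1])
for q in ('dispenser','spindle_hole','clip','clip_tip','clip_neck','cap'):
    print(q,[(np.round(d['point'],1).tolist(),round(d['score'],2),np.round(proj('wrist',d['point'],P))) for d in landmark_of('wrist',q)[:3]])
E
```

```text
t 3.33 p [542.1 156.3 330.9] x [-0.003  1.     0.002] y [ 1.     0.003 -0.001] z [-0.001  0.002 -1.   ] F [ 0.3 -0.4  0.5] w 0.469 ff 0.0
dispenser [([638.0, 120.9, -2.9], 0.86, array([389., 176.]))]
spindle_hole [([643.5, 120.5, 63.3], 0.84, array([404., 187.]))]
clip []
clip_tip [([663.5, 121.0, 59.0], 0.68, array([420., 186.]))]
clip_neck [([614.3, 114.1, 59.7], 0.94, array([379., 192.]))]
cap [([747.0, -57.8, -5.2], 0.85, array([455., 292.])), ([499.8, 267.8, -1.3], 0.65, array([285.,  61.])), ([644.4, 122.8, 38.1], 0.55, array([400., 181.]))]
```

View pics/d.png

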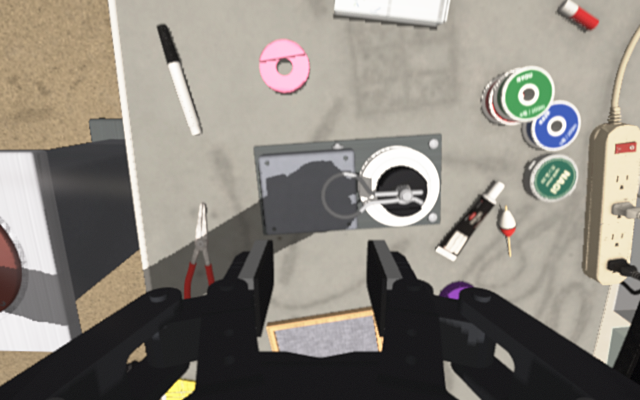

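The clip eye is at about (345,196), the spindle at (405,189), and the counter's left edge runs (260,155) to (266,233).

```bash
python3 - <<'E'
from h import *
e=unproj('wrist',(345,196),61); s=unproj('wrist',(405,190),70); print('eye',e,'spindle',s)
a=unproj('wrist',(260,155),38);b=unproj('wrist',(266,233),38);print('edge yaw',np.degrees(np.arctan2(*(a-b)[1::-1]))-90)
a=unproj('wrist',(260,155),38);b=unproj('wrist',(352,150),38);print('edge yaw',np.degrees(np.arctan2(*(b-a)[1::-1])))
v=cv2.resize(get_image('wrist')[130:250,240:460],None,fx=3.6,fy=3.6,interpolation=cv2.INTER_CUBIC); cv2.imwrite('pics/e.png',v[:,:,::-1])
E
```

```text
eye [574.17805786 106.57053832  61.        ] spindle [643.75145462 115.72368591  70.        ]
edge yaw 1.5018076399756666
edge yaw 2.7040460472206314
```

View pics/e.png

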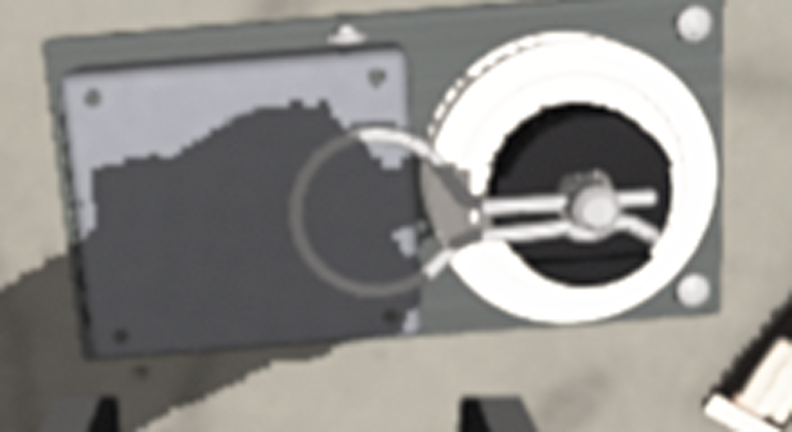

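The enlarged crop puts the eye centre at about (344,188.6) in full-picture pixels and the spindle top at (405.6,187.8). The straight leg runs right and slightly up.

```bash
python3 - <<'E'
from h import *
f=lambda x,y,z: unproj('wrist',(240+x/3.6,130+y/3.6),z)
yaw=lambda a,b: np.degrees(np.arctan2(*(b-a)[1::-1])).round(1)
e=f(374,211,61); s=f(596,208,78); print('eye',e,'spindle',s, 'yaw',yaw(e,s))
print('leg',yaw(f(485,208,61),f(655,196,61)),'plate',yaw(f(45,42,3),f(718,3,3)),yaw(f(85,357,3),f(718,310,3)))
n=3
d=np.radians(3.); w=e[:2]-27*np.array([np.cos(d),np.sin(d)]); print('wire',w)
st()
rows([w[0],w[1],130],93,5); rows([w[0],w[1],53],93,1)
E
```

```text
eye [572.71291384 116.24433748  61.        ] spindle [642.24857506 120.9022733   78.        ] yaw 3.8
leg 3.8 plate 3.0 4.1
wire [545.7499164  114.83126666]
t 3.73 p [543.1 151.1 331.4] x [ 0.005  1.    -0.001] y [ 1.    -0.005  0.   ] z [ 0.    -0.001 -1.   ] F [-0.2  0.1 -1.1] w 0.47 ff 0.0
[-0.0072, 0.0006, 0.0403] [0.0, 0.0, -0.7]
[-0.0072, 0.0005, 0.0403] [0.0, 0.0, -0.7]
[-0.0072, 0.0004, 0.0403] [0.0, 0.0, -0.7]
[-0.0072, 0.0003, 0.0403] [0.0, 0.0, -0.7]
[-0.0073, 0.0002, 0.0403] [0.0, 0.0, -0.7]
[-0.036, 0.0028, 0.2784] [0.0, 0.0, -3.3]
```

Emit:
arm_command --pt "-0.007 0.0006 0.05 0 0 -0.8 0.038" --pt "-0.007 0.0006 0.05 0 0 -0.8 0.038" --pt "-0.007 0.0006 0.05 0 0 -0.8 0.038" --pt "-0.008 0.0006 0.05 0 0 -0.8 0.038" --pt "-0.0075 0.0006 0.03 0 0 -0.8 0.038"

```text
time: 4.35
ee_pos: [545.9, 114.6, 99.0]
orientation: [0.683, 0.73, -0.001, -0.001]
force: [0.3, -0.6, -0.4]
gripper_width: 0.444
finger_force: 0.0
```

```bash
python3 - <<'E'
from h import *
st()
im=save('side','f0');save('wrist','f1')
a=cv2.resize(im[230:320,230:370],None,fx=4,fy=4,interpolation=cv2.INTER_CUBIC); b=cv2.imread('pics/f1.png')[100:400,150:540]
b=cv2.resize(b,(400,308)); o=np.zeros((600,560,3),np.uint8); o[:240,:]=cv2.resize(a,(560,360))[60:300,:,::-1]; o[250:558,:400]=b; cv2.imwrite('pics/f.png',o)
rows([545.6,114.5,53],93.8,2)
E
```

```text
t 4.35 p [545.9 114.6  99. ] x [-0.066  0.998 -0.001] y [ 0.998  0.066 -0.003] z [-0.003 -0.001 -1.   ] F [ 0.3 -0.6 -0.4] w 0.444 ff 0.0
[0.0006, 0.0007, 0.0225] [-0.2, 0.1, -0.1]
[0.0006, 0.0006, 0.0225] [-0.2, 0.1, -0.1]
```

View pics/f.png

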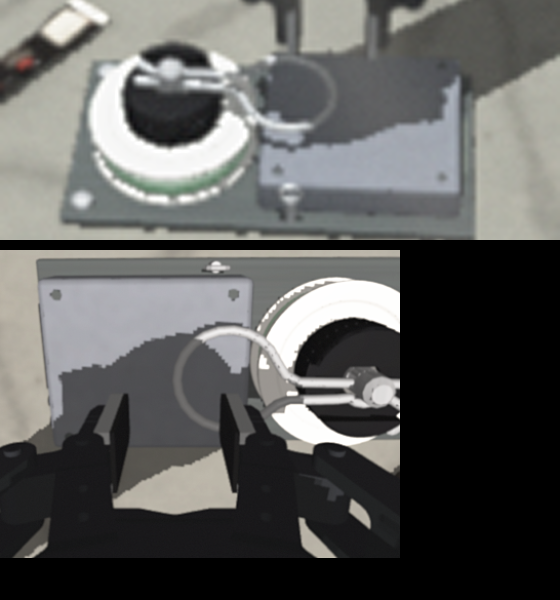

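Emit:
arm_command --pt "0.0006 0 0.022 0 0 0 0.038" --pt "0.0006 0 0.025 0 0 0 0.038" --pt "0 0 0 0 0 0 0.038"

```text
time: 4.82
ee_pos: [546.5, 117.5, 54.5]
orientation: [0.683, 0.73, -0.0, -0.0]
force: [-0.9, -0.1, -0.3]
gripper_width: 0.446
finger_force: 0.0
```

Emit:
arm_command --pt "0 0 0 0 0 0 0.015" --pt "0 0 0 0 0 0 0.0" --pt "0 0 0 0 0 0 0.0" --pt "0 0 0 0 0 0 0.0" --force 80

```text
time: 5.32
ee_pos: [546.6, 117.8, 55.2]
orientation: [0.683, 0.731, 0.0, 0.0]
force: [-2.5, -0.9, 3.5]
gripper_width: 0.005
finger_force: 2.3
```

The fingers shut on nothing, so I'll look.

```bash
python3 - <<'E'
from h import *
st()
im=save('side','g0');save('wrist','g1')
a=cv2.resize(im[240,:1] if 0 else im[220:320,230:370],(560,400),interpolation=cv2.INTER_CUBIC); b=cv2.imread('pics/g1.png')
o=np.zeros((600,800,3),np.uint8); o[:400,:560]=a[:,:,::-1]; o[350:,400:]=cv2.resize(b,(400,250)); cv2.imwrite('pics/g.png',o)
E
```

```text
t 5.33 p [546.6 117.8  55.2] x [-0.067  0.998  0.   ] y [0.998 0.067 0.   ] z [ 0.  0. -1.] F [-2.5 -0.9  3.5] w 0.005 ff 2.325574206188321
```

View pics/g.png

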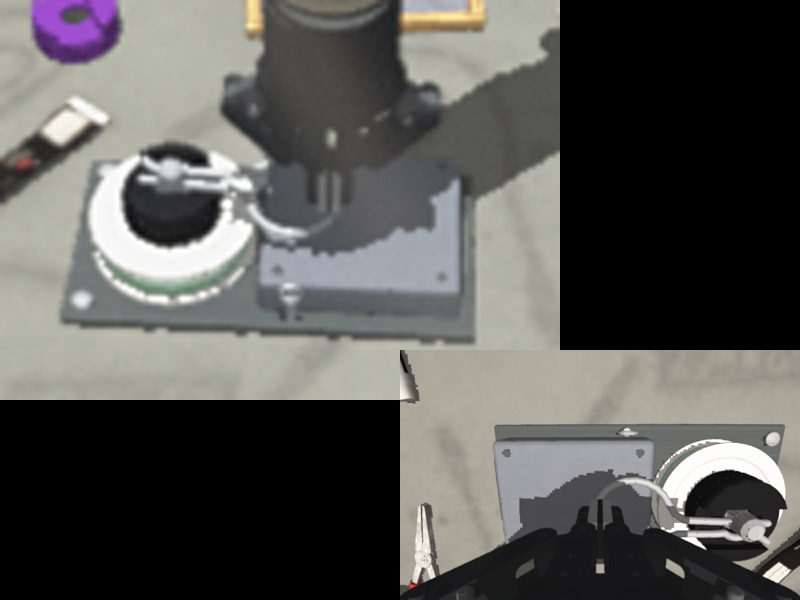

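The closed tips sit right at the rim of the eye, but they closed just above or on top of the wire, which is lower than I assumed. I'll reopen, go 7 mm deeper and close again.

Emit:
arm_command --pt "0 0 0 0 0 0 0.036" --pt "0 0 0 0 0 0 0.036" --pt "-0.002 0 0.004 0 0 0 0.036" --pt "0 0 0.004 0 0 0 0.036"

```text
time: 5.92
ee_pos: [546.2, 114.9, 45.5]
orientation: [0.683, 0.73, -0.001, -0.0]
force: [-0.4, -0.3, -0.1]
gripper_width: 0.42
finger_force: 0.0
```

Emit:
arm_command --pt "0 0 0 0 0 0 0.015" --pt "0 0 0 0 0 0 0.0" --pt "0 0 0 0 0 0 0.0" --pt "0 0 0 0 0 0 0.0" --force 80

```text
time: 6.42
ee_pos: [546.3, 113.9, 46.1]
orientation: [0.684, 0.73, -0.001, 0.0]
force: [-2.6, -4.1, 0.5]
gripper_width: 0.025
finger_force: 89.1
```

Emit:
arm_command --pt "0 -0.005 0 0 0 0 0" --pt "0 -0.005 0 0 0 0 0" --pt "0 -0.005 0 0 0 0 0"

```text
time: 6.8
ee_pos: [538.8, 114.1, 48.2]
orientation: [0.684, 0.729, 0.006, 0.004]
force: [8.0, -3.4, 0.5]
gripper_width: 0.026
finger_force: 89.9
```

Emit:
arm_command --pt "0 -0.005 0 0 0 0 0" --pt "0 -0.006 0 0 0 0 0" --pt "0 -0.006 0 0 0 0 0" --pt "0 -0.006 0 0 0 0 0"

```text
time: 7.3
ee_pos: [507.6, 114.5, 46.2]
orientation: [0.682, 0.731, 0.0, -0.001]
force: [-0.6, 0.3, -0.6]
gripper_width: 0.021
finger_force: 91.3
```

```bash
python3 - <<'E'
from h import *
s,R=st()
im=save('side','i0')
print([(np.round(d['point']),d['score']) for q in('clip','clip_tip','clip_neck') for d in landmark_of('side',q)[:1]])
cv2.imwrite('pics/i.png',cv2.resize(im[220:320,230:370],(700,500),interpolation=cv2.INTER_CUBIC)[:,:,::-1])
E
```

```text
t 7.3 p [507.6 114.5  46.2] x [-0.07   0.998  0.002] y [ 0.998  0.07  -0.001] z [-0.001  0.002 -1.   ] F [-0.6  0.3 -0.6] w 0.021 ff 91.34244529763237
[(array([530., 121.,  61.]), 0.78), (array([624., 127.,  59.]), 0.59), (array([581., 119.,  61.]), 0.72)]
```

View pics/i.png

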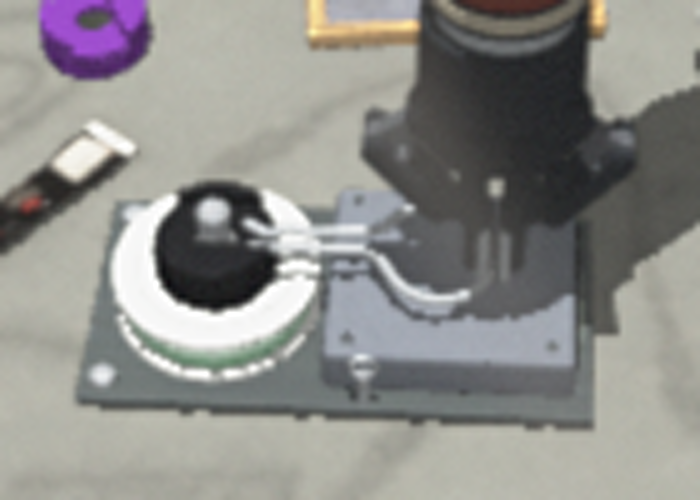

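The clip has snapped free and hangs level in the fingers. I'll draw it on, lift, then carry it to the tray.

Emit:
arm_command --pt "0 -0.012 0 0 0 0 0" --pt "0 -0.012 0 0 0 0 0" --pt "0 -0.012 -0.004 0 0 0 0" --pt "0 0 -0.04 0 0 0 0" --pt "0 0 -0.03 0 0 0 0"

```text
time: 8.12
ee_pos: [472.3, 110.6, 121.6]
orientation: [0.683, 0.731, 0.0, 0.0]
force: [0.9, -0.5, -1.0]
gripper_width: 0.016
finger_force: 91.5
```

```bash
python3 - <<'E'
from h import *
st()
c=np.array([554,-135]); d=np.radians(11.5); p=c-(58.5-8)*np.array([np.cos(d),np.sin(d)]); print(p)
rows([*p,110],101.5,8)
E
```

```text
t 8.12 p [472.3 110.6 121.6] x [-0.068  0.998  0.   ] y [0.998 0.068 0.   ] z [ 0.  0. -1.] F [ 0.9 -0.5 -1. ] w 0.016 ff 91.51019297540188
[ 504.51380242 -145.06808069]
[-0.0322, 0.0019, 0.0015] [0.0, 0.0, -1.0]
[-0.0322, 0.0013, 0.0015] [0.0, 0.0, -1.0]
[-0.0322, 0.0008, 0.0015] [0.0, 0.0, -1.0]
[-0.0322, 0.0003, 0.0015] [0.0, 0.0, -1.0]
[-0.0322, -0.0003, 0.0015] [0.0, 0.0, -1.0]
[-0.0322, -0.0008, 0.0015] [0.0, 0.0, -1.0]
[-0.0322, -0.0014, 0.0015] [0.0, 0.0, -1.0]
[-0.0322, -0.0019, 0.0015] [0.0, 0.0, -1.0]
```

Emit:
arm_command --pt "-0.032 0.002 0.0015 0 0 -1 0" --pt "-0.032 0.001 0.0015 0 0 -1 0" --pt "-0.032 0.001 0.0015 0 0 -1 0" --pt "-0.032 0 0.0015 0 0 -1 0" --pt "-0.032 0 0.0015 0 0 -1 0"

```text
time: 8.75
ee_pos: [492.6, -49.2, 113.0]
orientation: [0.65, 0.76, -0.0, 0.0]
force: [1.3, 0.0, -1.8]
gripper_width: 0.023
finger_force: 91.5
```

Emit:
arm_command --pt "-0.032 -0.001 0.0015 0 0 -1 0" --pt "-0.032 -0.001 0.0015 0 0 -1 0" --pt "-0.032 -0.002 0.0015 0 0 -1 0" --pt "0 0 0 0 0 0 0"

```text
time: 9.25
ee_pos: [504.8, -147.0, 108.0]
orientation: [0.633, 0.774, -0.001, 0.0]
force: [0.8, 0.8, -0.4]
gripper_width: 0.023
finger_force: 91.5
```

```bash
python3 - <<'E'
from h import *
st()
im=save('side','j0'); save('wrist','j1')
print([(q,np.round(d['point']),d['score']) for q in('clip','clip_tip','clip_neck') for d in landmark_of('side',q)[:2]])
print([(q,np.round(d['point']),d['score']) for q in('clip','clip_tip','clip_neck') for d in landmark_of('wrist',q)[:2]])
o=np.zeros((520,800,3),np.uint8); o[:400,:400]=cv2.resize(im[140:240,270:370],(400,400),interpolation=cv2.INTER_CUBIC)[:,:,::-1]; o[:,400:]=cv2.resize(cv2.imread('pics/j1.png')[80:380,170:470],(400,520)) 
cv2.imwrite('pics/j.png',o)
E
```

```text
t 9.25 p [ 504.8 -147.   108. ] x [-0.199  0.98  -0.002] y [ 0.98   0.199 -0.001] z [-0.001 -0.002 -1.   ] F [ 0.8  0.8 -0.4] w 0.023 ff 91.54214814305305
[('clip', array([802.,  52.,   2.]), 0.72), ('clip', array([ 528., -139.,  122.]), 0.66), ('clip_tip', array([ 617., -115.,  121.]), 0.54), ('clip_tip', array([642., 122.,  59.]), 0.52), ('clip_neck', array([ 574., -135.,  121.]), 0.66)]
[('clip_tip', array([ 617., -114.,  123.]), 0.75), ('clip_neck', array([ 570., -133.,  123.]), 0.97)]
```

View pics/j.png

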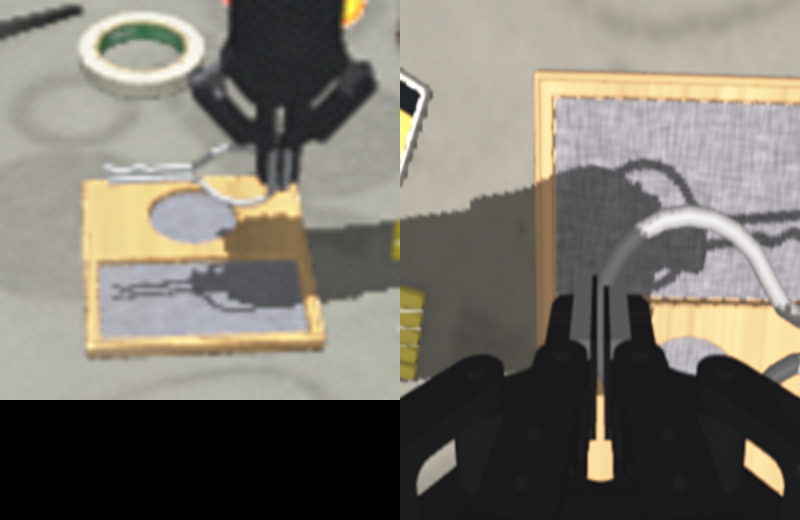

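The clip hangs level about 14 mm above the TCP. In the wrist picture the recess's left edge is at about x=285, its top edge at y≈136.5 and its bottom edge at y≈253. I'll check the clearance.

```bash
python3 - <<'E'
from h import *
s,R=st()
for n,px in dict(left1=(285,136.5),left2=(286,240),top2=(465,139),bot=(420,254)).items():
    X=unproj('wrist',px,12.5); d=X-s['ee_pos']; print(n,X.round(1),'tool x,y',(R.T@d)[:2].round(1))
E
```

```text
t 9.65 p [ 505.8 -142.5  108.5] x [-0.207  0.978  0.   ] y [0.978 0.207 0.   ] z [ 0.  0. -1.] F [-0.6 -0.3 -0.1] w 0.018 ff 91.53260238468647
left1 [ 475.  -105.1   12.5] tool x,y [ 43.  -22.4]
left2 [ 489.1 -177.2   12.5] tool x,y [-30.6 -23.6]
top2 [592.9 -81.7  12.5] tool x,y [41.4 97.8]
bot [ 586.4 -167.9   12.5] tool x,y [-41.6  73.6]
```

Emit:
arm_command --pt "0 0 0.03 0 0 0 0" --pt "0 0 0.03 0 0 0 0" --pt "0 0 0.02 0 0 0 0" --pt "0 0 0.01 0 0 0 0" --pt "0 0 0.004 0 0 0 0"

```text
time: 10.28
ee_pos: [506.0, -143.2, 14.1]
orientation: [0.63, 0.776, 0.0, -0.0]
force: [-0.4, -1.1, -0.0]
gripper_width: 0.022
finger_force: 91.6
```

Emit:
arm_command --pt "0 0 0.003 0 0 0 0" --pt "0 0 0 0 0 0 0" --pt "0 0 0 0 0 0 0"

```text
time: 10.65
ee_pos: [506.1, -143.7, 11.8]
orientation: [0.63, 0.776, 0.0, 0.0]
force: [-0.2, -0.2, -0.9]
gripper_width: 0.02
finger_force: 91.6
```

Emit:
arm_command --pt "0 0 0.002 0 0 0 0" --pt "0 0 0 0 0 0 0.005" --pt "0 0 0 0 0 0 0.008" --pt "0 0 0 0 0 0 0.01" --pt "0 0 0 0 0 0 0.01" --force 20

```text
time: 11.28
ee_pos: [505.9, -143.5, 9.4]
orientation: [0.63, 0.776, 0.0, 0.0]
force: [0.2, 0.5, 0.1]
gripper_width: 0.117
finger_force: 0.0
```

Emit:
arm_command --pt "0 0 -0.01 0 0 0 0.01" --pt "0 0 -0.02 0 0 0 0.012" --pt "0 0 -0.04 0 0 0 0.02" --pt "0 0 -0.06 0 0 0 0.04" --pt "0 0 -0.06 0 0 0 0.07"

```text
time: 11.9
ee_pos: [505.4, -143.5, 201.6]
orientation: [0.63, 0.776, 0.0, -0.0]
force: [0.2, -0.8, -0.6]
gripper_width: 0.65
finger_force: 0.0
```

```bash
python3 - <<'E'
from h import *
s,R=st()
P=camera_params('wrist');save('wrist','k')
print([(q,np.round(d['point']),d['score']) for q in('clip','clip_tip','clip_neck') for d in landmark_of('wrist',q)[:2]])
rows([642,121,170],93.8,6,3)
E
```

```text
t 11.9 p [ 505.4 -143.5  201.6] x [-0.206  0.979  0.   ] y [0.979 0.206 0.   ] z [-0.  0. -1.] F [ 0.2 -0.8 -0.6] w 0.65 ff 0.0
[('clip_tip', array([ 618., -111.,    5.]), 0.71), ('clip_neck', array([ 573., -132.,    5.]), 0.76)]
[0.0386, 0.0312, 0.0052] [0.1, 0.0, 2.7]
[0.04, 0.0294, 0.0052] [0.1, 0.0, 2.7]
[0.0413, 0.0275, 0.0052] [0.1, 0.0, 2.7]
[0.0425, 0.0255, 0.0052] [0.0, 0.0, 0.0]
[0.0425, 0.0255, 0.0052] [0.0, 0.0, 0.0]
[0.0425, 0.0255, 0.0052] [0.0, 0.0, 0.0]
```

View pics/k.png

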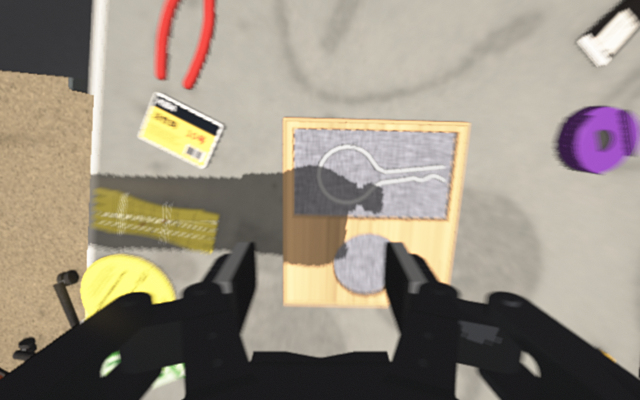

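The clip lies flat in the recess, with its eye at about (346,174) and its tip at (445,170); the pocket is at about (363,264). That used up my pictures, so from here I work from numbers. On to the cap.

Emit:
arm_command --pt "0.039 0.031 0.005 0 0 2.7 0.085" --pt "0.04 0.029 0.005 0 0 2.7 0.085" --pt "0.041 0.0275 0.005 0 0 2.7 0.085" --pt "0.0425 0.0255 0.005 0 0 0 0.085" --pt "0.0425 0.0255 0.005 0 0 0 0.085"

```text
time: 12.72
ee_pos: [617.7, 78.0, 172.0]
orientation: [0.684, 0.73, -0.002, -0.001]
force: [0.9, -0.1, 0.4]
gripper_width: 0.993
finger_force: 0.0
```

Emit:
arm_command --pt "0.0425 0.0255 0.005 0 0 0 0.085" --pt "0 0 0 0 0 0 0.085" --pt "0 0 0 0 0 0 0.085"

```text
time: 13.1
ee_pos: [640.0, 120.1, 167.4]
orientation: [0.684, 0.73, -0.002, -0.001]
force: [0.1, -1.0, 0.4]
gripper_width: 0.995
finger_force: 0.0
```

```bash
python3 - <<'E'
from h import *
st()
get_image('side')
print([(q,np.round(d['point'],1),d['score']) for q in('cap','spindle_hole') for d in landmark_of('side',q)[:3]])
rows([642.2,121,42],93.8,4)
E
```

```text
t 13.1 p [640.  120.1 167.4] x [-0.066  0.998 -0.002] y [ 0.998  0.066 -0.004] z [-0.004 -0.002 -1.   ] F [ 0.1 -1.   0.4] w 0.995 ff 0.0
[('cap', array([496.7, 267.7,  -1.5]), 0.97), ('cap', array([372.1,  -3.6,   2.5]), 0.67), ('cap', array([640.2, 122.3,  38.8]), 0.65), ('spindle_hole', array([643.9, 120.4,  59.6]), 0.83)]
[0.0006, 0.0004, 0.0317] [-0.0, 0.0, -0.1]
[0.0006, 0.0004, 0.0317] [-0.0, 0.0, -0.1]
[0.0006, 0.0004, 0.0317] [-0.0, 0.0, -0.1]
[0.0005, 0.0004, 0.0317] [-0.0, 0.0, -0.1]
```

Emit:
arm_command --pt "0.0005 0.0005 0.04 0 0 0 0.085" --pt "0.0005 0.0005 0.04 0 0 0 0.085" --pt "0.0005 0.0005 0.03 0 0 0 0.085" --pt "0.0005 0.0005 0.016 0 0 0 0.085" --pt "0 0 0 0 0 0 0.085"

```text
time: 13.88
ee_pos: [642.5, 122.3, 42.7]
orientation: [0.684, 0.729, -0.001, -0.0]
force: [-0.5, -0.3, 0.5]
gripper_width: 0.996
finger_force: 0.0
```

Emit:
arm_command --pt "0 0 0 0 0 0 0.06" --pt "0 0 0 0 0 0 0.05" --pt "0 0 0 0 0 0 0.05" --pt "0 0 0 0 0 0 0.05" --force 40

```text
time: 14.38
ee_pos: [643.6, 123.4, 45.3]
orientation: [0.684, 0.73, 0.001, 0.001]
force: [-2.7, -1.1, 5.7]
gripper_width: 0.67
finger_force: 44.0
```

Emit:
arm_command --pt "0 0 -0.01 0 0 0 0.05" --pt "0 0 -0.02 0 0 0 0.05" --pt "0 0 -0.03 0 0 0 0.05" --pt "0 0 -0.04 0 0 0 0.05" --pt "0 0 -0.04 0 0 0 0.05" --force 55

```text
time: 15.0
ee_pos: [643.1, 123.4, 185.8]
orientation: [0.684, 0.73, 0.001, 0.0]
force: [0.3, -0.2, -1.5]
gripper_width: 0.658
finger_force: 58.9
```

```bash
python3 - <<'E'
from h import *
st()
get_image('side')
print([(q,np.round(d['point'],1),d['score']) for q in('cap','spindle_hole') for d in landmark_of('side',q)[:4]])
rows([573,-190,150],101.5,7)
E
```

```text
t 15.0 p [643.1 123.4 185.8] x [-0.066  0.998  0.001] y [0.998 0.066 0.001] z [ 0.001  0.001 -1.   ] F [ 0.3 -0.2 -1.5] w 0.658 ff 58.86565163265914
[('cap', array([495.8, 267.5,  -2.7]), 0.88), ('cap', array([643.5, 123.5, 176.6]), 0.71), ('cap', array([ 7.517e+02, -5.730e+01,  2.000e-01]), 0.63), ('spindle_hole', array([643. , 123.9,  58.9]), 0.96)]
[-0.0441, -0.0132, 0.0052] [0.1, -0.0, -1.1]
[-0.0439, -0.014, 0.0052] [0.1, -0.0, -1.1]
[-0.0436, -0.0149, 0.0052] [0.1, -0.0, -1.1]
[-0.0433, -0.0157, 0.0052] [0.1, -0.0, -1.1]
[-0.043, -0.0165, 0.0053] [0.1, -0.0, -1.1]
[-0.0427, -0.0174, 0.0053] [0.1, -0.0, -1.1]
[-0.0423, -0.0182, 0.0053] [0.1, -0.0, -1.1]
```

```bash
python3 - <<'E'
from h import *
rows([555,-275,200],101.5,9)
E
```

```text
[-0.0436, -0.0128, -0.0016] [0.0, -0.0, -0.9]
[-0.0434, -0.0135, -0.0015] [0.0, -0.0, -0.9]
[-0.0432, -0.0141, -0.0015] [0.0, -0.0, -0.9]
[-0.043, -0.0148, -0.0015] [0.0, -0.0, -0.9]
[-0.0428, -0.0154, -0.0015] [0.0, -0.0, -0.9]
[-0.0425, -0.0161, -0.0015] [0.0, -0.0, -0.9]
[-0.0423, -0.0167, -0.0015] [0.0, -0.0, -0.9]
[-0.042, -0.0173, -0.0014] [0.0, -0.0, -0.9]
[-0.0418, -0.018, -0.0014] [0.0, -0.0, -0.9]
```

Emit:
arm_command --pt "-0.0436 -0.0128 -0.0015 0 0 -0.9 0.05" --pt "-0.0434 -0.0135 -0.0015 0 0 -0.9 0.05" --pt "-0.0432 -0.014 -0.0015 0 0 -0.9 0.05" --pt "-0.043 -0.0148 -0.0015 0 0 -0.9 0.05" --pt "-0.0428 -0.0154 -0.0015 0 0 -0.9 0.05"

```text
time: 15.78
ee_pos: [592.4, -100.2, 190.0]
orientation: [0.654, 0.756, -0.001, -0.001]
force: [0.1, -0.1, 0.2]
gripper_width: 0.668
finger_force: 58.9
```

Emit:
arm_command --pt "-0.0425 -0.016 -0.0015 0 0 -0.9 0.05" --pt "-0.0423 -0.0167 -0.0015 0 0 -0.9 0.05" --pt "-0.042 -0.0173 -0.0015 0 0 -0.9 0.05" --pt "-0.0418 -0.018 -0.0015 0 0 -0.9 0.05" --pt "0 0 0 0 0 0 0.05"

```text
time: 16.4
ee_pos: [551.7, -282.6, 195.2]
orientation: [0.634, 0.773, -0.002, -0.001]
force: [1.1, 0.2, -1.6]
gripper_width: 0.665
finger_force: 58.9
```

Emit:
arm_command --pt "0 0 0 0 0 0 0.05" --pt "0 0 0 0 0 0 0.05"

```text
time: 16.65
ee_pos: [555.2, -273.9, 196.7]
orientation: [0.629, 0.777, 0.001, -0.001]
force: [-0.7, 0.9, -0.9]
gripper_width: 0.662
finger_force: 58.9
```

```bash
python3 - <<'E'
from h import *
s,R=st()
P=camera_params('wrist'); im=save('wrist','m'); P2=camera_params('wrist')
L=landmark_of('wrist','tray_pocket')[:1]; print([(d['point'],d['score']) for d in L], 'cap',[(np.round(d['point'],1),d['score']) for d in landmark_of('wrist','cap')[:3]])
# wood edge around pocket: radial scan of saturation from the expected centre
hsv=cv2.cvtColor(im,cv2.COLOR_RGB2HSV); g=cv2.GaussianBlur(hsv[:,:,1].astype(np.float32),(3,3),0)
c0=np.array([574.,-222.])
for it in range(3):
    pts=[]
    for a in np.radians(np.arange(0,360,6)):
        rr=np.arange(20,46,.5); v=[]
        for r in rr:
            u=proj('wrist',[c0[0]+r*np.cos(a),c0[1]+r*np.sin(a),12.5],P); x,y=int(round(u[0])),int(round(u[1]))
            v.append(g[y,x] if 0<=x<640 and 0<=y<400 else 0)
        k=np.gradient(np.array(v)); i=k.argmax()
        if k[i]>5: pts.append(c0+rr[i]*np.array([np.cos(a),np.sin(a)]))
    pts=np.array(pts); A=np.c_[2*pts,np.ones(len(pts))]; w=np.ones(len(pts))
    for _ in range(15):
        q=np.linalg.lstsq(A*w[:,None],(pts**2).sum(1)*w,rcond=None)[0]; rad=np.sqrt(q[2]+q[:2]@q[:2]); e=abs(np.linalg.norm(pts-q[:2],axis=1)-rad); w=1/(1+(e/1)**2)
    c0=q[:2]; print(c0.round(1),rad.round(1),len(pts),np.median(e).round(2), proj('wrist',[*c0,12.5],P))
E
```

```text
t 16.65 p [ 555.2 -273.9  196.7] x [-0.208  0.978  0.002] y [0.978 0.208 0.   ] z [-0.     0.002 -1.   ] F [-0.7  0.9 -0.9] w 0.662 ff 58.898259457200766
[([573.6, -225.7, 6.3], 0.86)] cap [(array([ 555.2, -275. ,  191.3]), 0.9)]
[ 571.5 -225.3] 32.9 60 0.31 (np.float64(347.7587758600667), np.float64(126.40830791658152))
[ 571.5 -225. ] 32.9 60 0.31 (np.float64(347.8709419944662), np.float64(126.16095203522359))
[ 571.5 -224.9] 32.9 60 0.32 (np.float64(347.8998775083218), np.float64(125.98318475010257))
```

The circle fit puts the pocket at (571.5,-225), with the cap centred on the TCP. Moving over it.

```bash
python3 - <<'E'
from h import *
st(); rows([571.5,-225,100],101.5,3)
E
```

```text
t 16.8 p [ 555.1 -274.8  196.9] x [-0.208  0.978  0.   ] y [0.978 0.208 0.   ] z [ 0.  0. -1.] F [ 0.1 -0.3 -0. ] w 0.664 ff 58.89793675392866
[0.0151, 0.0088, 0.0323] [0.0, -0.0, 0.2]
[0.0151, 0.0087, 0.0323] [0.0, -0.0, 0.2]
[0.0151, 0.0087, 0.0323] [0.0, -0.0, 0.2]
```

Emit:
arm_command --pt "0.015 0.009 0.035 0 0 0 0.05" --pt "0.015 0.009 0.04 0 0 0 0.05" --pt "0.015 0.0085 0.04 0 0 0 0.05" --pt "0 0 0.03 0 0 0 0.05" --pt "0 0 0 0 0 0 0.05"

```text
time: 17.42
ee_pos: [569.7, -225.6, 49.6]
orientation: [0.63, 0.777, -0.001, -0.003]
force: [-0.4, -1.7, -0.5]
gripper_width: 0.662
finger_force: 58.9
```

Emit:
arm_command --pt "0 0 0 0 0 0 0.05" --pt "0 0 0 0 0 0 0.05"

```text
time: 17.68
ee_pos: [572.6, -227.2, 53.6]
orientation: [0.631, 0.776, 0.001, 0.002]
force: [-0.1, 0.4, -1.0]
gripper_width: 0.661
finger_force: 58.9
```

Emit:
arm_command --pt "0.0015 -0.0005 0.012 0 0 0 0.05" --pt "0 0 0.008 0 0 0 0.05" --pt "0 0 0 0 0 0 0.05" --pt "0 0 0 0 0 0 0.05" --pt "0 0 0 0 0 0 0.05"

```text
time: 18.3
ee_pos: [570.9, -225.4, 32.1]
orientation: [0.63, 0.776, 0.0, 0.0]
force: [-0.2, -1.0, -0.4]
gripper_width: 0.661
finger_force: 58.9
```

```bash
python3 - <<'E'
from h import *
for _ in range(5):
    get_image('side'); s=sense(); print(np.round(s['ee_pos'],1),np.round(s['force'],1))
E
```

```text
[ 570.9 -225.4   32.1] [ 0.2  0.6 -0.9]
[ 570.9 -225.4   32.1] [ 0.2  0.6 -1.3]
[ 570.8 -225.4   32. ] [-0.5 -0.3 -0.5]
[ 570.7 -225.4   32. ] [-0.3 -0.2 -0.7]
[ 570.7 -225.4   32. ] [ 0.1 -0.1 -0.7]
```

Well aligned. Lowering in small steps while watching the force.

Emit:
arm_command --pt "0 0.0005 0.006 0 0 0 0.05" --pt "0 0 0.005 0 0 0 0.05" --pt "0 0 0.003 0 0 0 0.05" --pt "0 0 0 0 0 0 0.05"

```text
time: 19.05
ee_pos: [570.8, -225.1, 17.4]
orientation: [0.63, 0.776, -0.0, -0.0]
force: [0.2, 0.1, -0.8]
gripper_width: 0.665
finger_force: 58.9
```

Emit:
arm_command --pt "0 0 0.002 0 0 0 0.05" --pt "0 0 0.001 0 0 0 0.05" --pt "0 0 0 0 0 0 0.05"

```text
time: 19.42
ee_pos: [571.1, -225.3, 14.8]
orientation: [0.63, 0.776, 0.0, -0.0]
force: [-0.1, 0.4, -0.7]
gripper_width: 0.661
finger_force: 58.9
```

Emit:
arm_command --pt "0 0 0.001 0 0 0 0.05" --pt "0 0 0.001 0 0 0 0.05" --pt "0 0 0 0 0 0 0.05"

```text
time: 19.8
ee_pos: [571.2, -225.3, 13.5]
orientation: [0.63, 0.776, -0.0, 0.0]
force: [-2.7, 1.0, 5.1]
gripper_width: 0.66
finger_force: 59.5
```

Emit:
arm_command --pt "0 0 0.001 0 0 0 0.05" --pt "0 0 0.001 0 0 0 0.05" --pt "0 0 0 0 0 0 0.05"

```text
time: 20.18
ee_pos: [571.3, -225.3, 13.4]
orientation: [0.63, 0.776, -0.0, 0.001]
force: [-5.9, 1.4, 15.0]
gripper_width: 0.661
finger_force: 60.6
```

Contact came at the expected height. I'll ease off, release and rise.

Emit:
arm_command --pt "0 0 -0.002 0 0 0 0.05" --pt "0 0 0 0 0 0 0.065" --pt "0 0 0 0 0 0 0.075" --pt "0 0 0 0 0 0 0.085" --pt "0 0 0 0 0 0 0.085" --force 20

```text
time: 20.8
ee_pos: [571.1, -225.2, 12.6]
orientation: [0.63, 0.776, 0.0, -0.0]
force: [-0.9, 0.2, 0.2]
gripper_width: 0.993
finger_force: 0.0
```

Emit:
arm_command --pt "0 0 -0.015 0 0 0 0.085" --pt "0 0 -0.03 0 0 0 0.085" --pt "0 0 -0.06 0 0 0 0.085" --pt "0 0 -0.06 0 0 0 0.085" --pt "-0.02 0 -0.03 0 0 0 0.085"

```text
time: 21.42
ee_pos: [577.3, -242.5, 213.6]
orientation: [0.629, 0.778, 0.002, 0.003]
force: [1.0, 0.3, 0.2]
gripper_width: 0.991
finger_force: 0.0
```

Emit:
arm_command --pt "-0.03 0 0 0 0 0 0.085" --pt "0 0 0 0 0 0 0.085" --pt "0 0 0 0 0 0 0.085"

```text
time: 21.8
ee_pos: [581.1, -273.0, 208.0]
orientation: [0.63, 0.777, 0.0, -0.001]
force: [0.8, 0.6, 0.5]
gripper_width: 0.996
finger_force: 0.0
```

```bash
python3 - <<'E'
from h import *
st()
for c in ('wrist','side'):
    get_image(c)
    for q in ('cap','clip','clip_tip','clip_neck','tray_pocket'):
        print(c,q,[(np.round(d['point'],1).tolist(),round(d['score'],2)) for d in landmark_of(c,q)[:4]])
    print([(np.round(d['point'],1).tolist(),round(d['score'],2)) for d in boxes_of(c,'cap')[:3]])
im=get_image('wrist');P=camera_params('wrist')
c=np.array([571.5,-225]); g=im.max(2)
# dark cap body: outline centroid at top plane, and pixel crop roughness
for d in cut_out('wrist','cap')[:2]:
    ys,xs=np.nonzero(d['pixels']); print(d['score'],len(xs),xs.min(),xs.max(),ys.min(),ys.max(),'centre@16',unproj('wrist',(xs.mean(),ys.mean()),18,P).round(1))
for z,r in((6,30),(26,30)): print(z,[np.round(proj('wrist',[c[0]+r*a,c[1]+r*b,z],P)).tolist() for a,b in((-1,0),(1,0),(0,1),(0,-1))])
E
```

```text
t 21.8 p [ 581.1 -273.   208. ] x [-0.206  0.979  0.001] y [ 0.979  0.206 -0.   ] z [-0.     0.001 -1.   ] F [0.8 0.6 0.5] w 0.996 ff 0.0
wrist cap [([569.9, -225.3, 8.2], 0.6)]
wrist clip []
wrist clip_tip [([618.2, -114.3, 5.6], 0.87), ([570.3, -133.7, 8.4], 0.19)]
wrist clip_neck [([571.6, -131.4, 10.5], 0.61), ([573.2, -227.2, 7.9], 0.52)]
wrist tray_pocket [([575.0, -223.6, 6.6], 0.63)]
[([747.8, -85.5, 13.0], 0.92), ([571.1, -224.7, 26.2], 0.9)]
side cap [([497.7, 264.3, 0.8], 0.75), ([752.2, -58.4, -1.6], 0.71), ([569.8, -229.7, 4.5], 0.62), ([639.3, 123.6, -0.8], 0.52)]
side clip [([527.6, -137.8, 9.4], 0.43), ([567.4, -219.1, 7.5], 0.39)]
side clip_tip [([617.1, -111.0, 6.7], 0.7)]
side clip_neck [([576.7, -127.8, 3.1], 0.68), ([803.0, 52.0, 0.6], 0.53)]
side tray_pocket [([568.1, -223.1, 6.5], 0.57)]
[([493.6, 272.7, 18.1], 0.84), ([746.0, -44.4, 18.7], 0.74), ([568.9, -213.8, 26.5], 0.6)]
0.87 420 529 579 0 10 centre@16 [747.8 -88.5  18. ]
0.7 3394 286 353 89 157 centre@16 [ 572.4 -228.3   18. ]
6 [[288.0, 112.0], [350.0, 125.0], [326.0, 86.0], [313.0, 149.0]]
26 [[286.0, 112.0], [352.0, 126.0], [326.0, 85.0], [313.0, 152.0]]
```

The contact height (rim at about 6 mm) and the outline agree with the cap sitting flat and centred in the pocket. The clip is still in the recess.

```bash
python3 -c "
from rig import *
print(close_job())"
```

```text
the job is handed in; nothing more can be done
None
```

The spring clip lies flat in the tray's long recess and the keeper cap is rim down on the bottom of the round pocket; I handed the job in at about 22 s of the 72 s, without a result shown, and confirmed the cap's final seating by measurement only because my 10 pictures were used up.

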